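Close up a row of engraving templates and show where tracing starts

TASK

Make the row of brass ornament templates in the engraver's copy slide ready for tracing: push the sliding end stop along until all four templates are closed up tight against the fixed stop at the other end, and then press the stop's clamp lever all the way down flat. Then show the engraver where tracing begins: point at the template engraved with the plus-shaped cross, fingertips about two centimetres above its middle, hold still there for two seconds, and finish still pointing at it. Do not touch the templates or lift any out of the channel (only the stop may push them), and leave the other things on the bench where they are.

Things in the scene. Friction and masses are not known exactly. Their poses are not given: they have to be found in the camera images.
- rail: copy slide: steel bed 120 mm wide (x), 480 mm long (y), fixed on the bench at varying place and yaw. Origin: centre of its underside, z up. A 48 mm wide channel runs along its middle, floor 30 mm above the bench, between guide strips with tops at 35 mm. The four templates lie in it in any order, with gaps. Fixed stop at its +y end: block 66 mm wide, top at 56 mm, inner face at y = +215 mm
- end_stop (a joint): travel of the sliding end stop towards the rail's +y, m. Steel block 66 mm wide (x), 70 mm long (y), top 60 mm above the bench, on the -y side of the templates, captive on the slide. Starts at 0 to 0.045 (at 0 its inner face is at rail y = -75 mm); 0.114 = four templates closed up without gaps. About 1.5 N of friction; stays where it is left
- stop_face (a point): centre of the sliding stop's outer end face, the one away from the templates (faces the rail's -y), 48 mm above the bench: push here towards the rail's +y. The axes are those of the rail
- clamp_lever (a joint): angle of the cam lever on top of the sliding stop, rad: at 0 it sticks up 0.65 rad above level, at 0.65 it lies level across the slide, fully down, its top 74 mm above the bench. Starts at 0 to 0.15; about 2 N at its end presses it down; stays where it is left. Flat black bar 16 mm wide, 8 mm thick, reaching 70 mm from its pivot towards the rail's -x
- lever_pivot (a point): pivot axis of the cam lever (axis along the rail's y), 70 mm above the bench, moves with the sliding stop; at rail x = +22 mm and 43 mm towards +y from stop_face. The axes are those of the rail
- lever_tip (a point): free end of the cam lever, on the middle line of the bar, 70 mm from lever_pivot
- tpl_cross: brass template plate, 46 mm across the slide (its x) by 44 mm along it (its y), 6 mm thick, 90 g, loose in the channel, top face engraved with a plus-shaped cross (two bars 32 mm long, 6 mm wide) in dark grooves; origin at the centre of its underside, z up (top face at z = 6 mm)
- tpl_ring: brass template plate, 46 mm across the slide (its x) by 44 mm along it (its y), 6 mm thick, 90 g, loose in the channel, top face engraved with a ring 28 mm across in dark grooves; origin at the centre of its underside, z up (top face at z = 6 mm)
- tpl_diamond: brass template plate, 46 mm across the slide (its x) by 44 mm along it (its y), 6 mm thick, 90 g, loose in the channel, top face engraved with the outline of a square standing on its corner, 32 mm across in dark grooves; origin at the centre of its underside, z up (top face at z = 6 mm)
- tpl_bars: brass template plate, 46 mm across the slide (its x) by 44 mm along it (its y), 6 mm thick, 90 g, loose in the channel, top face engraved with three parallel bars 28 mm long in dark grooves; origin at the centre of its underside, z up (top face at z = 6 mm)
- loupe: bystander: black waisted eyeglass loupe, 38 mm across, 40 mm high, upright on the bench beside the slide; origin at the centre of its underside
- paste_jar: bystander: small round jar with a lid, 52 mm across, 55 mm high, beside the slide; origin at the centre of its underside
- driver: bystander: screwdriver 150 mm long lying on the bench beside the slide; origin under its middle, x along it
- name_blank: bystander: plain aluminium nameplate blank 50 x 90 x 8 mm with two fixing holes lying on the bench beside the slide; origin at the centre of its underside
Things that resemble listed ones, but are neither listed nor needed, are in the scene too. What is shaped like the tpl_cross but green or purple is not meant.

How it is judged:
By the outcome, as a careful person would: the job done as asked, in the order asked, and still so for the second after the job is handed in, with the robot touching nothing.
It also fails if it takes over 51 s, if anything falls off the work surface, if the arm or the gripper's body presses on something with over 40 N, if the wrist force passes 120 N, or if a joint passes its speed limit or range.

ROBOT

A 6-joint arm with a two-finger parallel gripper is mounted at the origin on the work surface. World frame = base frame: x ahead of the robot, y to its left, z up, the work surface at z = 0. Lengths are in m, angles in rad, forces in N, time in s.
With the tool pointing down it reaches from about 0.3 to 0.775 m from the base axis. Payload 14.6 kg.
Tool frame: the origin (TCP) lies between the finger pads, 19 mm behind the fingertips; this is the grasp point; y points along the fingers, x is the direction in which the jaws open and shut, and the axes are right-handed (so a half turn about y gives the same grasp; the last joint's range is limited). The gripper opens to 94 mm and grips with 3 to 60 N. Pads are 16 mm wide; open, the fingers measure 119 mm over their backs; the gripper's body (75 mm by 177 mm) begins 78 mm behind the grasp point.
Start: joints at [1.195, 0.3, 1.521, -0, 1.321, -0.067], TCP at [0.167, 0.524, 0.224] pointing down, gripper open.
Joint ranges: [-3.03, 3.03], [-0.79, 2.21], [0.23, 2.52], [-1.04, 4.18], [0, 3.07], [-2.55, 2.55]. Speed limits (rad/s): [2.22, 2.22, 2.57, 3.14, 3.14, 3.14].

INTERFACE

Orientations are given as [roll, pitch, yaw] about the fixed x, y, z axes, in that order (R = Rz(yaw) Ry(pitch) Rx(roll)).
In Python, from station import ctrl, optics gives the robot as it stands.
- The arm moves only by the tool jog_arm, never from a script. Its argument "targets" is a list of rows, each a list of 3 entries, a list of its own where there are three numbers: the finger opening in cm, from 0 to 9.4, then the shift along the tool's x, y, z in cm, then the turn about the tool's y in rad. A call has 1 to 10 rows; each row is the pose to reach, as a shift and turn from the pose commanded when the call began, along the tool's axes at that moment; what a row does not reach only later rows make up. A row lasts 1/10 s, in which the tool goes at most 50 mm and 8.59 degrees, less where a joint would pass 70% of its speed; a pose out of reach is approached as far as the arm can. A call with a gripper value outside its range is refused whole. The fingers move at their own pace and stop on an object; "grip_force" is the grip in N (left out, the last holds). Time passes only in rows, so rows that repeat a pose let the fingers close. It gives the time, the measured TCP pose, the force and the opening at its end, in the units of the state.
- ctrl.get_obs(): the state, without advancing time (a new reading comes with each control period).
- optics.camera(name): name is "side" or "top" or "wrist"; returns a dict with "img" (400x640x3 uint8, red, green, blue), "range_z" (400x640 float32, m along the optical axis (not along the pixel's ray), 0 where there is no reading), "camera_matrix" (3x3 intrinsics, pixels), "k1" (the pictures are not rectified: a ray, as slopes to the right and down, at radius r is drawn at 1 + k1 r^2 times it, then the intrinsics apply), "world_to_cam" (4x4, takes a point from world to camera coordinates); the wrist camera has in their place "mount" (4x4, takes a point from camera to tool coordinates, whose origin is the TCP and whose axes are the tool frame's). Camera axes: x right, y up, looking along -z (the intrinsics and any distortion apply to the point x, -y, -z); pixel columns grow to the right and rows downward; lengths in m; the calibration is good to about 2 mm. A picture is of the moment at which its call begins: read the wrist's pose just before it.
- ctrl.hand_in(): hands the job in, once; it reports no verdict.
The state is a dict: "time_s": time; "qpos": joint angles; "joint_vel": joint speeds; "tau": joint torques, N m; "ee_pos": TCP position; "eef_rot": TCP orientation; "force": force on the tool from outside, world axes, zero at the start; "moment": the same for the moment, N m; "grip_width": finger opening in m.
Only numpy, scipy, OpenCV 4.12 (cv2) and the standard library are available. Lean on these libraries where they do the work, as an engineer would, in place of code of your own. Each camera call takes 0.05 s, during which the arm holds its last target. There are 200 camera calls.

## Working session

There is one attempt and no reset: what is moved stays moved. The work goes in short steps, Python scripts to look and compute and a tool call to move; the robot and the scene stay as the last step left them, time stands still between calls to the robot, and variables do not carry over. Pictures are saved under pics/ and viewed, about 8 in all and at most 12, crops included, and the job is handed in when it is done.

Besides the shell and the picture viewer there is one more tool, called after "Emit:" by a JSON object that holds its "op" and its "data". jog_arm: Moves the arm, as the interface text tells. Its arguments: {"type":"object","properties":{"targets":{"type":"array","items":{"type":"array"}},"grip_force":{"type":"number"}},"required":["targets"]}

```bash
ls; mkdir -p pics; cat > h.py <<'E'
import numpy as np, cv2
from station import ctrl, optics
from scipy.spatial.transform import Rotation as Ro
def cam(name):
    o=ctrl.get_obs(); c=optics.camera(name)
    if name=='wrist':
        T=np.eye(4); T[:3,:3]=Ro.from_euler('xyz',o['eef_rot']).as_matrix() if np.size(o['eef_rot'])==3 else np.array(o['eef_rot']).reshape(3,3)
        T[:3,3]=o['ee_pos']; c['c2w']=T@np.array(c['mount'])
    else: c['c2w']=np.linalg.inv(np.array(c['world_to_cam']))
    return c
def ray(c,u,v):
    K=np.array(c['camera_matrix']); d=np.array([(u-K[0,2])/K[0,0],(v-K[1,2])/K[1,1]]); s=d.copy()
    for _ in range(20): s=d/(1+c['k1']*(s@s))
    R=c['c2w'][:3,:3]; return c['c2w'][:3,3], R@np.array([s[0],-s[1],-1])
def at_z(c,u,v,z):
    o,d=ray(c,u,v); return o+d*(z-o[2])/d[2]
def depth(c,u,v):
    o,d=ray(c,u,v); return o+d*c['range_z'][int(v),int(u)]
def proj(c,p):
    q=np.linalg.inv(c['c2w'])@np.append(p,1); s=np.array([q[0],-q[1]])/-q[2]
    s=s*(1+c['k1']*(s@s)); K=np.array(c['camera_matrix']); return K[:2,:2]@s+K[:2,2]
def save(n,img): cv2.imwrite('pics/'+n,cv2.cvtColor(np.ascontiguousarray(img),cv2.COLOR_RGB2BGR))
E
python3 - <<'E'
from h import *
print(ctrl.get_obs())
for n in('top','side'):
    c=cam(n); save(n+'0.png',c['img']); print(n,c['c2w'].round(3).tolist(),c['k1'])
E
```

```text
pics
{'time_s': 0.0, 'qpos': array([ 1.19540792e+00,  3.00482607e-01,  1.52153854e+00, -1.80827032e-06,
        1.32070146e+00, -6.66161422e-02]), 'joint_vel': array([-0.00142191,  0.00068989, -0.00114054, -0.00020558, -0.00032472,
       -0.00029419]), 'tau': array([ 1.49821758e-04, -5.31810915e+01, -3.52748072e+01,  7.08539109e-02,
        2.44087115e-02, -1.11290767e-04]), 'ee_pos': array([0.16706817, 0.52377582, 0.223698  ]), 'eef_rot': array([-1.57072286e+00,  1.12756101e-03,  1.26202455e+00]), 'force': array([ 0.63952323, -0.06272167, -0.8081027 ]), 'moment': array([ 0.01409489,  0.00131991, -0.01868112]), 'grip_width': 0.0937841641560987}
top [[0.052, 0.961, -0.271, 0.386], [-0.999, 0.05, -0.016, 0.041], [-0.002, 0.272, 0.962, 0.716], [0.0, 0.0, 0.0, 1.0]] -0.04665141525779774
side [[0.869, 0.325, -0.373, 0.273], [-0.495, 0.594, -0.634, -0.404], [0.015, 0.736, 0.677, 0.575], [0.0, 0.0, 0.0, 1.0]] -0.09418870498830598
```

View pics/top0.png

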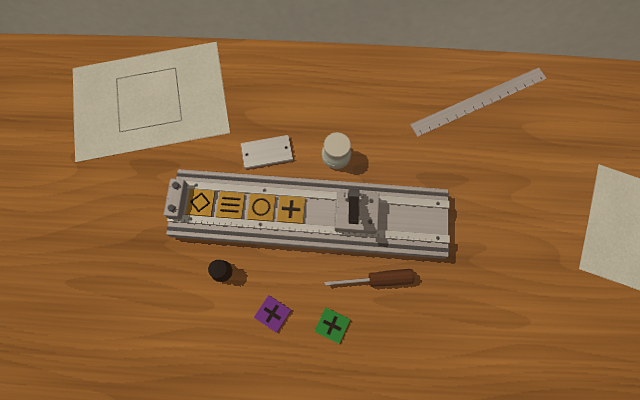

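View pics/side0.png

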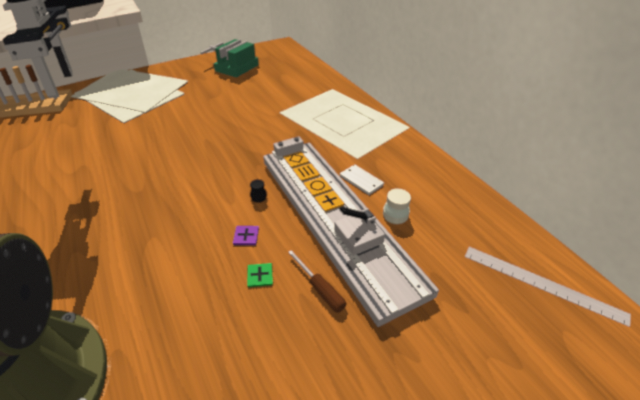

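The top view shows the brass row in the slide: diamond (201,202), bars (230,205), ring (261,207), cross (291,209). The stop is at about (357,212), with the black lever from (353,195) to (353,222). The purple (272,314) and green (332,325) crosses are decoys on the bench; the brass one in the channel is the one meant. The side view agrees.

```bash
cat >> h.py <<'E'
def cloud(c):
    K=np.array(c['camera_matrix']); v,u=np.mgrid[0:400,0:640]
    d=np.stack([(u-K[0,2])/K[0,0],(v-K[1,2])/K[1,1]],-1); s=d.copy()
    for _ in range(20): s=d/(1+c['k1']*(s**2).sum(-1,keepdims=True))
    z=c['range_z'][...,None]; P=np.concatenate([s[...,:1]*z,-s[...,1:]*z,-z],-1)
    P=P@c['c2w'][:3,:3].T+c['c2w'][:3,3]; P[z[...,0]==0]=np.nan; return P
E
python3 - <<'E'
from h import *
T={}
for n in('top','side'):
    c=cam(n); P=cloud(c); T[n]=(c,P)
    m=np.nan_to_num((P[...,2]>.018)&(P[...,2]<.09)).astype(np.uint8)
    k,l,st,ce=cv2.connectedComponentsWithStats(m)
    # component containing brass pixels
    hsv=cv2.cvtColor(c['img'],cv2.COLOR_RGB2HSV)
    i=l[209,285] if n=='top' else l[195,335]
    Q=P[(l==i)]; print(n,'comp',st[i],'benchz',np.nanmedian(P[300:,:,2]))
    E=Q[Q[:,2]<.04]
    r=cv2.minAreaRect((E[:,:2]*1000).astype(np.float32)); print(r)
    if n=='top':
        b=cv2.boxPoints(r); 
        e=[b[(j+1)%4]-b[j] for j in range(4)]; e=max(e,key=np.linalg.norm); e=e/np.linalg.norm(e); e*=np.sign(e[1])
        yaw=np.arctan2(-e[0],e[1]); C=np.array(r[0])/1000; print('yaw',yaw)
    R=np.array([[np.cos(yaw),-np.sin(yaw)],[np.sin(yaw),np.cos(yaw)]])
    L=(Q[:,:2]-C)@R
    for lo,hi in((.05,.064),(.066,.12)):
      for yl,yh in((-.25,.15),(.15,.3)):
        s=(Q[:,2]>lo)&(Q[:,2]<hi)&(L[:,1]>yl)&(L[:,1]<yh)
        if s.sum()>5: print(lo,yl,s.sum(),np.percentile(L[s],[1,99],axis=0).round(4).tolist(),np.median(Q[s,2]))
    br=cv2.inRange(hsv,(15,120,90),(30,255,255))
    B=np.zeros_like(br); 
    for v,u in zip(*np.nonzero(br)):
        p=at_z(c,u,v,.036); q=(p[:2]-C)@R
        if abs(q[0])<.03 and -.2<q[1]<.25: B[v,u]=255
    k,l2,st2,ce2=cv2.connectedComponentsWithStats(B)
    for j in range(1,k):
        if st2[j,4]>100: 
            p=at_z(c,*ce2[j],.036); print('brass',ce2[j].round(),((p[:2]-C)@R).round(4),p.round(4), depth(c,*ce2[j])[2].round(4),st2[j,4])
E
```

```text
top comp [  164   169   286    89 18852] benchz -0.0018496489283758022
((578.24853515625, 68.37727355957031), (481.5541687011719, 121.26663208007812), 88.40972900390625)
yaw -0.0277554
0.05 -0.25 1270 [[-0.033, -0.1153], [0.0316, -0.0464]] 0.05819644876283303
0.05 0.15 536 [[-0.0327, 0.2153], [0.0321, 0.2385]] 0.05410900998598428
0.066 -0.25 235 [[-0.0006, -0.0881], [0.03, -0.0587]] 0.07746891408885326
brass [200. 202.] [-0.0015  0.1861] [0.5819 0.2545 0.036 ] 0.0318 416
brass [230. 204.] [-0.0014  0.1344] [0.5806 0.2028 0.036 ] 0.036 543
brass [261. 207.] [-0.0017  0.0808] [0.5788 0.1492 0.036 ] 0.0346 422
brass [200. 202.] [-0.0009  0.1872] [0.5826 0.2555 0.036 ] 0.0337 126
brass [291. 209.] [-0.0015  0.03  ] [0.5776 0.0984 0.036 ] 0.0338 570
brass [261. 207.] [-0.0009  0.0817] [0.5796 0.1501 0.036 ] 0.036 163
side comp [  264   136   175   189 11862] benchz 0.0005734182721700565
((579.3432006835938, 70.03410339355469), (482.10302734375, 121.78124237060547), 88.6182632446289)
0.05 -0.25 1072 [[-0.0317, -0.1143], [0.0326, -0.0455]] 0.06046082579101064
0.05 0.15 237 [[-0.0305, 0.2161], [0.0333, 0.241]] 0.05687482771618346
0.066 -0.25 174 [[-0.003, -0.087], [0.0315, -0.0576]] 0.07886978772520198
brass [314. 181.] [0.0013 0.0987] [0.5822 0.167  0.036 ] 0.0372 1279
```

Rail centre is about (0.579, 0.069) with yaw about -0.0265, and both views give a 481x121 mm bed. The stop's outer face is at rail y = -0.115, so end_stop is about 0.03. Next I go behind the stop with the fingers closed and the jaws across the slide.

Emit:
{"op": "jog_arm", "data": {"targets": [[0, [-45, 0, -57], 1.29], [0, [-45, 0, -57], 1.29], [0, [-45, 0, -57], 1.29], [0, [-45, 0, -57], 1.29], [0, [-45, 0, -57], 1.29], [0, [-45, 0, -57], 1.29], [0, [-45, 0, -57], 1.29], [0, [-45, 0, -57], 1.29], [0, [-45, 0, -57], 1.29], [0, [-45, 0, -57], 1.29]]}}

```text
time_s: 1.2
ee_pos: [0.4476, 0.1076, 0.2244]
eef_rot: [-1.571, -0.0, -0.031]
force: [1.8, 0.9, 0.2]
grip_width: 0.0173
```

Emit:
{"op": "jog_arm", "data": {"targets": [[0, [13.2, 0, -18.4], 0], [0, [13.2, 0, -18.4], 0], [0, [13.2, 0, -18.4], 0], [0, [13.2, 0, -18.4], 0], [0, [13.2, 0, -18.4], 0], [0, [13.2, 0, -18.4], 0], [0, [13.2, 0, -18.4], 0]]}}

```text
time_s: 1.9
ee_pos: [0.5734, -0.0781, 0.2237]
eef_rot: [-1.57, 0.001, -0.029]
force: [-0.3, 0.0, 0.1]
grip_width: 0.0001
```

```bash
python3 - <<'E'
from h import *
o=ctrl.get_obs(); print(o['time_s'],o['ee_pos'],o['eef_rot'],o['force'],o['grip_width'])
c=cam('wrist'); save('w1.png',c['img'])
C=np.array([.5788,.0692]); 
for q in [(0,-.115,.06),(.033,-.115,.06),(-.033,-.115,.06),(0,-.115,.048)]:
    y=-.0265; p=C+np.array([[np.cos(y),-np.sin(y)],[np.sin(y),np.cos(y)]])@q[:2]; print(q,p.round(4),proj(c,[*p,q[2]]).round())
E
```

```text
1.9 [ 0.57341437 -0.07810228  0.22369958] [-1.57049833e+00  1.01604140e-03 -2.87298345e-02] [-0.28231167  0.02218406  0.06489226] 0.00012590052832689696
(0, -0.115, 0.06) [ 0.5758 -0.0458] [321. 165.]
(0.033, -0.115, 0.06) [ 0.6087 -0.0466] [349. 164.]
(-0.033, -0.115, 0.06) [ 0.5428 -0.0449] [293. 165.]
(0, -0.115, 0.048) [ 0.5758 -0.0458] [321. 163.]
```

View pics/w1.png

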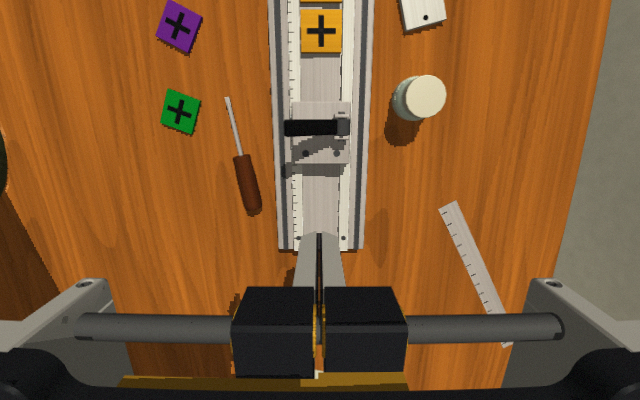

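The wrist view puts the stop's near edge at about (321,164), exactly where I predicted. The lever runs from (285,127) to (345,125) and the brass cross is at (321,30). I descend behind the stop.

Emit:
{"op": "jog_arm", "data": {"targets": [[0, [0.1, 5, 0], 0], [0, [0.1, 10, 0], 0], [0, [0.1, 14, 0], 0], [0, [0.1, 16.2, 0], 0], [0, [0.1, 16.2, 0], 0], [0, [0.1, 16.2, 0], 0]], "grip_force": 40}}

```text
time_s: 2.55
ee_pos: [0.5749, -0.0774, 0.0635]
eef_rot: [-1.571, -0.001, -0.027]
force: [-0.1, -0.3, 1.0]
grip_width: 0.0003
```

Emit:
{"op": "jog_arm", "data": {"targets": [[0, [0, 0, 1], 0], [0, [0, 0, 2], 0], [0, [0, 0, 2.7], 0], [0, [0, 0, 3.4], 0], [0, [0, 0, 4.1], 0], [0, [0, 0, 4.8], 0], [0, [0, 0, 5.5], 0], [0, [0, 0, 6.2], 0], [0, [0, 0, 6.9], 0], [0, [0, 0, 7.6], 0]]}}

```text
time_s: 3.55
ee_pos: [0.5768, -0.0016, 0.0622]
eef_rot: [-1.571, 0.0, -0.028]
force: [0.5, -1.8, 2.3]
grip_width: 0.0003
```

Emit:
{"op": "jog_arm", "data": {"targets": [[0, [0, 0, 0.4], 0], [0, [0, 0, 0.8], 0], [0, [0, 0, 1.1], 0], [0, [0, 0, 1.4], 0], [0, [0, 0, 1.7], 0], [0, [0, 0, 2.0], 0], [0, [0, 0, 2.3], 0], [0, [0, 0, 2.5], 0], [0, [0, 0, 2.7], 0], [0, [0, 0, 2.8], 0]]}}

```text
time_s: 4.55
ee_pos: [0.5775, 0.0259, 0.0622]
eef_rot: [-1.571, 0.0, -0.028]
force: [0.2, -5.0, 0.8]
grip_width: 0.0004
```

Emit:
{"op": "jog_arm", "data": {"targets": [[0, [0, 0, 0.1], 0], [0, [0, 0, 0.2], 0], [0, [0, 0, 0.2], 0]]}}

```text
time_s: 4.85
ee_pos: [0.5776, 0.028, 0.0622]
eef_rot: [-1.571, 0.0, -0.028]
force: [-0.9, -2.9, 2.1]
grip_width: 0.0004
```

Emit:
{"op": "jog_arm", "data": {"targets": [[0, [0, 0, 0.1], 0], [0, [0, 0, 0.2], 0], [0, [0, 0, 0.2], 0]]}}

```text
time_s: 5.15
ee_pos: [0.5776, 0.0295, 0.0622]
eef_rot: [-1.571, 0.0, -0.028]
force: [-1.0, -6.9, 0.7]
grip_width: 0.0008
```

Emit:
{"op": "jog_arm", "data": {"targets": [[0, [0, 0, 0.1], 0], [0, [0, 0, 0.1], 0]]}}

```text
time_s: 5.35
ee_pos: [0.5776, 0.0296, 0.0623]
eef_rot: [-1.573, 0.0, -0.028]
force: [-2.3, -13.4, 1.3]
grip_width: 0.0004
```

The force rose to 13 N with no further movement, at y = 0.0296 against 0.030 expected, so the row is closed up. I back off, rise and look.

Emit:
{"op": "jog_arm", "data": {"targets": [[0, [0, 0, -1], 0], [0, [0, 0, -2.5], 0], [0, [0, -4, -2.5], 0], [0, [0, -8, -2.5], 0], [0, [0, -12, -2.5], 0], [0, [0, -12, -2.5], 0], [0, [0, -12, -2.5], 0]]}}

```text
time_s: 6.05
ee_pos: [0.5771, 0.0054, 0.1826]
eef_rot: [-1.57, -0.001, -0.028]
force: [-0.8, -0.5, 0.0]
grip_width: 0.0001
```

```bash
python3 - <<'E'
from h import *
o=ctrl.get_obs(); print(o['time_s'],o['ee_pos'],o['force'])
c=cam('wrist'); d=cam('top'); 
a=c['img'][0:240,200:440]; b=d['img'][150:270,150:470]
save('w2.png',np.vstack([cv2.resize(a,(400,400))[:, :],]) ); 
im=np.zeros((600,800,3),np.uint8); im[:300]=cv2.resize(b,(800,300)); im[300:,:300]=cv2.resize(a,(300,300)); save('m2.png',im)
P=cloud(d); C=np.array([.5788,.0692]); y=-.0265; R=np.array([[np.cos(y),-np.sin(y)],[np.sin(y),np.cos(y)]])
L=(P[...,:2]-C)@R; z=P[...,2]
s=(abs(L[...,0])<.035)&(L[...,1]>-.2)&(L[...,1]<.15)
for lo,hi in((.052,.064),(.085,.14)):
    m=s&(z>lo)&(z<hi)
    if m.any(): print(lo,m.sum(),np.percentile(L[m],[1,99],axis=0).round(4).tolist())
blk=(d['img'].max(-1)<45)&(abs(L[...,0])<.06)&(abs(L[...,1]-.012)<.03)&(z>.06)
print('lever',blk.sum(),np.percentile(np.c_[L[blk],z[blk]],[1,50,99],axis=0).round(4).tolist())
E
```

```text
6.05 [0.57710364 0.00539    0.18260821] [-0.78562694 -0.45879328  0.00420635]Traceback (most recent call last):
  File "<stdin>", line 14, in <module>
    return _quantile_unchecked(
        a, q, axis, out, overwrite_input, method, keepdims, weights)
    return _ureduce(a,
                    func=_quantile_ureduce_func,
    ...<5 lines>...
                    overwrite_input=overwrite_input,
                    method=method)
    r = func(a, **kwargs)
    result = _quantile(arr,
                       quantiles=q,
    ...<2 lines>...
                       out=out,
                       weights=wgt)
    slices_having_nans = np.isnan(arr[-1, ...])
                                  ~~~^^^^^^^^^
IndexError: index -1 is out of bounds for axis 0 with size 0
```

View pics/m2.png

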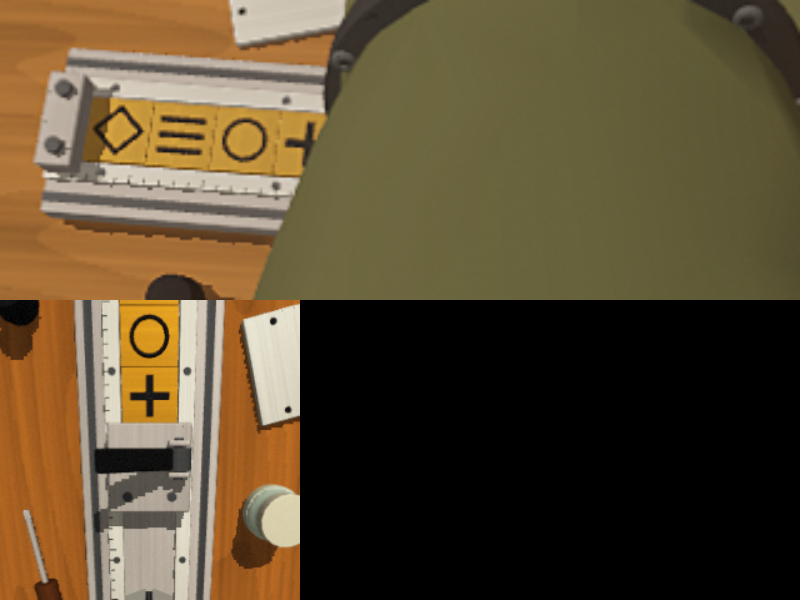

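The composite shows all four plates touching (the cross at wrist crop (150,395) is flush against the stop at row 423). The lever is still raised, from (95,460) to (190,460) in the crop. Now I go above the lever end and press.

Emit:
{"op": "jog_arm", "data": {"targets": [[0, [-3.6, 0, 7.6], 0], [0, [-3.6, 0, 7.6], 0], [0, [-3.6, 0, 7.6], 0], [0, [-3.6, 0, 7.6], 0], [0, [-3.6, 0, 7.6], 0]]}}

```text
time_s: 6.65
ee_pos: [0.5433, 0.0821, 0.1815]
eef_rot: [-1.571, 0.001, -0.028]
force: [0.5, 0.4, 0.3]
grip_width: 0.0005
```

Emit:
{"op": "jog_arm", "data": {"targets": [[0, [0, 3, 0], 0], [0, [0, 4, 0], 0], [0, [0, 5, 0], 0], [0, [0, 6, 0], 0], [0, [0, 6.8, 0], 0], [0, [0, 7.4, 0], 0], [0, [0, 7.9, 0], 0], [0, [0, 8.3, 0], 0], [0, [0, 8.5, 0], 0], [0, [0, 8.5, 0], 0]]}}

```text
time_s: 7.65
ee_pos: [0.5436, 0.0826, 0.0974]
eef_rot: [-1.571, -0.001, -0.028]
force: [0.7, -0.2, 0.8]
grip_width: 0.0007
```

Emit:
{"op": "jog_arm", "data": {"targets": [[0, [0, 0.2, 0], 0], [0, [0, 0.4, 0], 0], [0, [0, 0.5, 0], 0], [0, [0, 0.5, 0], 0]]}}

```text
time_s: 8.05
ee_pos: [0.5435, 0.0827, 0.0928]
eef_rot: [-1.571, -0.001, -0.028]
force: [-1.0, -0.4, 5.0]
grip_width: 0.0002
```

Emit:
{"op": "jog_arm", "data": {"targets": [[0, [0, 0.1, 0], 0], [0, [0, 0.1, 0], 0]]}}

```text
time_s: 8.25
ee_pos: [0.5435, 0.0828, 0.0924]
eef_rot: [-1.571, -0.001, -0.028]
force: [-4.4, -1.0, 13.2]
grip_width: 0.0004
```

Hard stop at 13 N, with fingertips at 73-74 mm, so the lever is down. I rise and go above the cross.

Emit:
{"op": "jog_arm", "data": {"targets": [[0, [0, -3, 0], 0], [0, [0, -7, 0], 0], [0, [2, -8, 2.5], 0], [0, [3.6, -8, 4.8], 0], [0, [3.6, -8, 4.8], 0], [0, [3.6, -8, 4.8], 0]]}}

```text
time_s: 8.85
ee_pos: [0.5803, 0.1299, 0.1707]
eef_rot: [-1.571, 0.001, -0.027]
force: [0.1, 0.2, -0.1]
grip_width: 0.0005
```

```bash
python3 - <<'E'
from h import *
o=ctrl.get_obs(); print(o['time_s'],o['ee_pos'],o['eef_rot'],o['force'])
c=cam('wrist'); s=cam('side'); im=np.zeros((600,800,3),np.uint8)
im[:350,:560]=cv2.resize(c['img'],(560,350)); im[350:,:400]=cv2.resize(s['img'][125:325,220:480],(400,250)); save('m3.png',im)
K=cv2.inRange(cv2.cvtColor(c['img'],cv2.COLOR_RGB2HSV),(15,120,90),(30,255,255))
k,l,st,ce=cv2.connectedComponentsWithStats(K)
for j in range(1,k):
    if st[j,4]>300: print(st[j],ce[j].round(),at_z(c,*ce[j],.036).round(4))
d=cam('side'); P=cloud(d); C=np.array([.5788,.0692]); y=-.0265; R=np.array([[np.cos(y),-np.sin(y)],[np.sin(y),np.cos(y)]])
for nm,d in(('side',d),('wrist',c)):
    P=cloud(d); L=(P[...,:2]-C)@R; z=P[...,2]
    blk=(d['img'].max(-1)<60)&(L[...,0]>-.06)&(L[...,0]<.03)&(abs(L[...,1]-.012)<.015)&(z>.062)&(z<.12)
    if blk.any(): print(nm,'lever',blk.sum(),np.percentile(np.c_[L[blk],z[blk]],[1,50,99],axis=0).round(4).tolist())
E
```

```text
8.85 [0.58027584 0.12993729 0.17070221] [-1.57104048e+00  7.89581200e-04 -2.72021427e-02] [ 0.07382443  0.16240064 -0.14039315]
[ 296   43   48  173 5668] [320. 129.] [0.5823 0.2035 0.036 ]
[306  53  28  29 427] [320.  67.] [0.584  0.2627 0.036 ]
[308 146  24  23 426] [320. 157.] [0.5815 0.1752 0.036 ]
[ 119  370  287   14 1647] [256. 378.] [ 0.4843 -0.1288  0.036 ]
side lever 186 [[-0.0453, 0.0033, 0.0671], [-0.0148, 0.0073, 0.0741], [0.0142, 0.016, 0.0765]]
wrist lever 432 [[-0.0471, 0.0057, 0.0681], [-0.0336, 0.0153, 0.0733], [0.0296, 0.0216, 0.0786]]
```

View pics/m3.png

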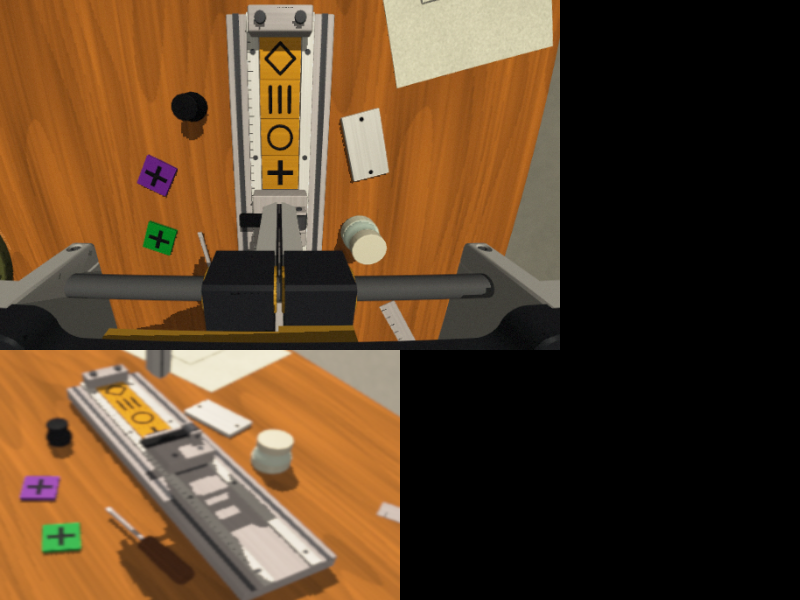

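The row is closed: the ring lies at world y = 0.175 as predicted, and the lever is level at z of about 0.074 along its length in both views. The brass cross is at wrist (320,197), and the TCP is above its computed centre (0.580, 0.130). I descend to point and hold.

Emit:
{"op": "jog_arm", "data": {"targets": [[0, [0, 3, 0], 0], [0, [0, 6, 0], 0], [0, [0, 8, 0], 0], [0, [0, 9, 0.05], 0], [0, [0, 9.5, 0.05], 0], [0, [0, 9.5, 0.05], 0], [0, [0, 9.5, 0.05], 0]]}}

```text
time_s: 9.7
ee_pos: [0.581, 0.1303, 0.0773]
eef_rot: [-1.571, -0.002, -0.028]
force: [0.1, -0.9, 0.4]
grip_width: 0.0006
```

```bash
python3 - <<'E'
from h import *
o=ctrl.get_obs(); print(o['time_s'],o['ee_pos'],o['force'])
c=cam('wrist'); s=cam('side'); im=np.zeros((600,800,3),np.uint8)
print('pred cross px',proj(c,[.5804,.1302,.036]),'tip',proj(c,[*o['ee_pos'][:2],o['ee_pos'][2]-.019]), 'side',proj(s,[.5804,.1302,.036]),proj(s,[*o['ee_pos'][:2],o['ee_pos'][2]-.019]))
im[:,:400]=cv2.resize(c['img'][50:350,220:420],(400,600)); im[:300,400:]=cv2.resize(s['img'][130:280,250:450],(400,300)); save('m4.png',im)
E
```

```text
9.7 [0.58099922 0.13027892 0.07731455] [ 0.12330818 -0.85351599  0.36668355]
pred cross px [319.10590793 231.27667746] tip [320.047291  243.5306678] side [321.33736284 191.59513861] [321.69774532 183.13507216]
```

View pics/m4.png

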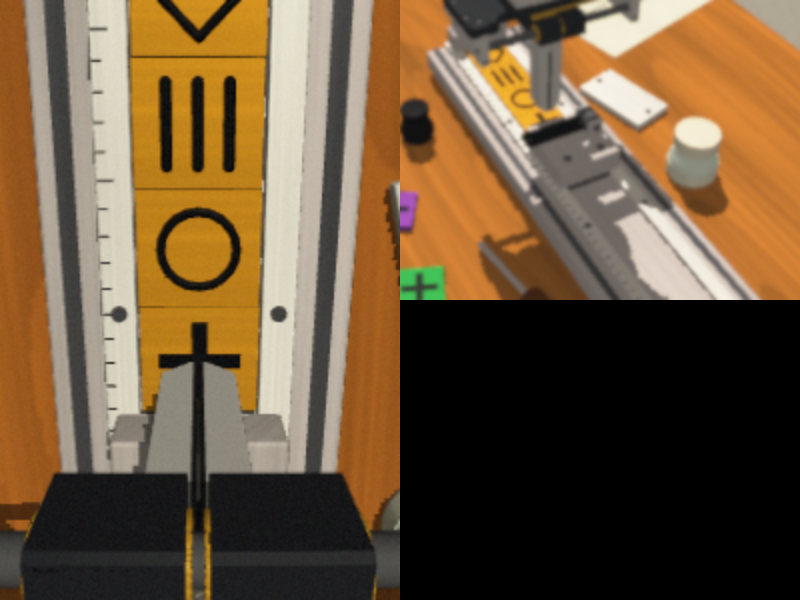

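The picture shows the fingers over the brass cross, whose centre is at wrist (320,230) against a predicted (319,231). I trim down slightly and hold.

Emit:
{"op": "jog_arm", "data": {"targets": [[0, [0, 0.1, 0], 0], [0, [0, 0.1, 0], 0], [0, [0, 0.1, 0], 0], [0, [0, 0.1, 0], 0], [0, [0, 0.1, 0], 0], [0, [0, 0.1, 0], 0], [0, [0, 0.1, 0], 0], [0, [0, 0.1, 0], 0], [0, [0, 0.1, 0], 0], [0, [0, 0.1, 0], 0]]}}

```text
time_s: 10.8
ee_pos: [0.5805, 0.1303, 0.0753]
eef_rot: [-1.571, 0.0, -0.028]
force: [0.1, 0.3, 0.4]
grip_width: 0.0004
```

Emit:
{"op": "jog_arm", "data": {"targets": [[0, [0, 0, 0], 0], [0, [0, 0, 0], 0], [0, [0, 0, 0], 0], [0, [0, 0, 0], 0], [0, [0, 0, 0], 0], [0, [0, 0, 0], 0], [0, [0, 0, 0], 0], [0, [0, 0, 0], 0], [0, [0, 0, 0], 0], [0, [0, 0, 0], 0]]}}

```text
time_s: 11.8
ee_pos: [0.5805, 0.1303, 0.0753]
eef_rot: [-1.571, -0.0, -0.028]
force: [-0.5, -0.1, 0.3]
grip_width: 0.0003
```

Emit:
{"op": "jog_arm", "data": {"targets": [[0, [0, 0, 0], 0], [0, [0, 0, 0], 0], [0, [0, 0, 0], 0], [0, [0, 0, 0], 0], [0, [0, 0, 0], 0], [0, [0, 0, 0], 0], [0, [0, 0, 0], 0], [0, [0, 0, 0], 0], [0, [0, 0, 0], 0], [0, [0, 0, 0], 0]]}}

```text
time_s: 12.8
ee_pos: [0.5805, 0.1303, 0.0753]
eef_rot: [-1.571, -0.0, -0.028]
force: [0.4, 0.1, -0.6]
grip_width: 0.0007
```

Emit:
{"op": "jog_arm", "data": {"targets": [[0, [0, 0, 0], 0], [0, [0, 0, 0], 0], [0, [0, 0, 0], 0], [0, [0, 0, 0], 0], [0, [0, 0, 0], 0], [0, [0, 0, 0], 0]]}}

```text
time_s: 13.4
ee_pos: [0.5805, 0.1303, 0.0752]
eef_rot: [-1.571, 0.0, -0.028]
force: [-0.7, 0.6, 0.6]
grip_width: 0.0002
```

```bash
python3 -c "
from station import ctrl
print(ctrl.get_obs()['ee_pos'],ctrl.get_obs()['force']); print(ctrl.hand_in())"
```

```text
[0.58049765 0.13027892 0.07523195] [-0.70594925  0.56603418  0.62175971]
the job is handed in; nothing more can be done
None
```

The job is done and handed in at about 13.4 s of the 51 s allowed, with the arm still pointing at the brass cross.

- **Row closed:** I pushed the stop until it would move no further under 13 N. The push ended within 1 mm of the expected place, and the pictures show the four plates touching.
- **Lever down:** I pressed the lever to its hard stop at about 13 N. Depth from both the side and wrist cameras put its top at about 74 mm along its length.
- **Pointing:** The fingertips were about 2 cm above the middle of the cross, held still for over 2.5 s with no contact force. The last close picture agreed with the computed centre to about a pixel.

Apart from one analysis script that crashed (the arm blocked the top camera's view of the lever) and was replaced by the later side and wrist measurement, no check failed or disagreed. The loupe, jar, driver and nameplate blank looked undisturbed in the pictures, though I did not measure their positions.

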